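Unlock the roll holder's sprung spindle and take out the empty core

TASK

The roll holder's card core is empty and has to come out. Take the forked tool from its stand, set its prongs astride the spindle's pin between the collar and the lug, press the collar sideways until the pin is fully in without forcing it hard against its stop, and draw that end of the spindle out of the lug with the fork. Put the tool back in its stand, standing upright, and lay the core with its spindle flat in the tray, without disturbing the things round about.

Things in the scene. Friction and masses are not known exactly. Their poses are not given: they have to be found in the camera images.
- holder: roll holder, fixed: grey metal deck 200 mm long (its y), 125 mm deep, top face 12 mm high, lip 18 mm high along its front at x = -71 mm, an upright at each end. Origin: on the table under the deck's middle; +x away from the robot, +y left, z up. The spindle lies above the deck along y, axis at x = 0, z = 35 mm; once out of the lug its core is carried by the deck, 2 mm below
- lug_hole (a point): centre of the blind hole's mouth in the lug, the holder's right upright (steel, 18 mm deep in x, 12 mm thick in y, top 47 mm high); axes as the holder's. The pin sits 7 to 8 mm deep in it and must come out towards +y before this end can move. Then, drawn 13 mm or more towards -x, it passes in front of the lug; let go there, the pin springs out and the spindle lifts straight up
- notch (a point): where the spindle's left stub lies loose, on the axis, in the holder's left upright (8 mm thick, 52 mm high): a notch 13 mm wide, open at the top, in which the spindle can also swing level by 0.15 rad
- spindle: loose spindle with its empty card core, 0.1 to 0.3 kg. Origin: on the axis at the core's middle; y along the bar, +y left; it may roll about y. Core 42 mm in diameter, y = -60 to +55 mm; left, boss 20 mm across to +60 and stub 10 mm across to +78; right, white bush 18 mm across to -64, then sprung steel pin 7 mm across to -105. More than 16 N from the fork bends the pin
- bush_end (a point): point on the spindle's axis at the white bush's end face, out of which the pin slides; fixed to the spindle. A dark collar, 24 mm across, 5 mm thick, is clamped on the pin; its outer face is 9 to 21 mm from the lug (clamped differently each time, not reported). Pressed towards the core it takes the pin along: 2.5 N to start, 4.9 N at 8 mm, where it stops firmly; the tip leaves the lug at 6.5 to 7 mm
- fork: loose forked tool, 90 g, upright in its stand, prongs down. Origin: middle of its black grip, z up the tool. Grip 22 mm (its x) by 18 mm (its y), from 26 mm below to 34 mm above the origin; guard 34 x 24 mm, 26 to 30 mm below; under it the blade, 23 mm wide (x), 4 mm thick (y); two prongs, tips 72 mm below the origin, slot between them 11 mm wide, 20 mm deep. Works either way round
- stand: fixed wooden block of 70 (x) by 56 mm (y), 46 mm high; origin under its middle, on the table. A slot 31 mm (its x) by 11 mm (its y) goes down through it; the tool's blade stands in it and the guard rests on the block's top, the grip's middle 76 mm above the table, the tool's x in line with the stand's x
- tray: shallow steel tray, fixed, 150 mm (x) by 230 mm (y) outside, rim 18 mm high, walls and floor 3 mm thick; origin under its middle, on the table
- spice_a: bystander, loose: green-lidded spice jar, 46 mm across, 106 mm high; origin under its middle
- spice_b: bystander, loose: dark-lidded spice jar, 44 mm across, 105 mm high; origin under its middle
- clear_tape: bystander, loose: roll of brown tape lying flat, 94 mm across, 48 mm high; origin under its middle
- glue_bottle: bystander, loose: white glue bottle, 55 mm across, 156 mm high; origin under its middle
- small_tub: bystander, loose: white tub of rice puffs, 107 mm across, 80 mm high; origin under its middle
Not all that is in view belongs to the job. There is more than one size of the fork; the job needs the smaller.

How it is judged:
By the outcome, as a careful person would: the job done as asked, in the order asked, and still so for the second after the job is handed in, with the robot touching nothing.
It also fails if it takes over 64 s, if anything falls off the work surface, if the arm or the gripper's body presses on something with over 40 N, if the wrist force passes 120 N, or if a joint passes its speed limit or range.

ROBOT

A 7-joint arm with a two-finger parallel gripper is mounted at the origin on a cart in front of the work surface, level with it; the furniture and walls round the work are solid. World frame = base frame: x ahead of the robot, y to its left, z up, the work surface at z = 0. Lengths are in m, angles in rad, forces in N, time in s.
With the tool pointing down it reaches from about 0.425 to 0.95 m from the base axis. Payload 4.7 kg.
Tool frame: the origin (TCP) lies between the finger pads; the fingertips stand 25 mm ahead of it and the grasp point (between the pads) lies 6 mm ahead of it; x points along the fingers, z is the direction in which the jaws open and shut, and the axes are right-handed (so a half turn about x gives the same grasp; the last joint's range is limited). The gripper opens to 85 mm and grips with 20 to 120 N. Pads are 22 mm wide; open, the fingers measure 114 mm over their backs; the gripper's body (76 mm by 85 mm) begins 54 mm behind the grasp point. The pads swing forward as they close: fully open they stand 13 mm farther back than shut.
Start: joints at [-1.182, 0.469, -0.049, 1.532, 0.024, 1.141, -0.082], TCP at [0.274, 0.617, 0.226] pointing down, gripper open.
Joint ranges: [-2.59, 2.59], [-0.33, 1.99], [-1.39, 1.29], [0.1, 2.45], [-1.04, 4.18], [0.21, 1.99], [-2.66, 2.66]. Speed limits (rad/s): [2.57, 2.57, 3.14, 3.14, 3.14, 3.14, 3.14].

INTERFACE

Orientations are given as a 3x3 rotation matrix whose columns are the frame's x, y, z axes.
In Python, from rig import * gives the robot as it stands. Calls block until the motion is done:
- movep(position, orientation): joint-space move of the TCP to a pose.
- move_l(position, attitude=None, feed=0.15, until_force=None): straight line of the TCP; attitude=None keeps the orientation; feed is the mean speed in m/s. With until_force (N) it stops when the force on the tool has changed by that much, and returns True; else False.
- move_joints(angles): joint-space move.
- command_gripper(opening, newtons=None): finger opening in m; newtons is the grip in N (None keeps the last); returns when the fingers have stopped.
- sleep(seconds).
- inverse_kinematics(position, orientation): joint angles nearest the present ones, or None.
- sense(): the state.
- camera(name): name is "scene" or "top"; returns (picture, depth): 480x640x3 uint8, red, green, blue; 480x640 float32, m along the optical axis (not along the pixel's ray), 0 where there is no reading.
- camera_params(name): a dict with "K" (3x3 intrinsics, pixels), "position" and "rotation" of the camera in the world. Camera axes: x right, y down, z forward; pixel columns grow to the right and rows downward; lengths in m; the calibration is good to about 2 mm. A picture is of the moment at which its call begins. camera_params takes no time and is no camera call.
A pose or a line that the arm cannot do raises Unreachable and nothing moves.
- finish_job(): hands the job in, once; it reports no verdict.
The state is a dict: "time_s": time; "joint_pos": joint angles; "qd": joint speeds; "joint_efforts": joint torques, N m; "position": TCP position; "tcp_rot": TCP orientation; "wrist_force": force on the tool from outside, world axes, zero at the start; "ft_torque": the same for the moment, N m; "finger_gap": finger opening in m.
Only numpy, scipy, OpenCV 4.12 (cv2) and the standard library are available. Lean on these libraries where they do the work, as an engineer would, in place of code of your own. Each camera call takes 0.05 s, during which the arm holds its last target. There are 200 camera calls.

## Working session

There is one attempt and no reset: what is moved stays moved. The work goes in short steps, each a Python script; the robot and the scene stay as the last script left them, time stands still between calls to the robot, and variables do not carry over. Pictures are saved under pics/ and viewed, about 8 in all and at most 12, crops included, and the job is handed in when it is done.

```bash
ls; mkdir -p pics
python3 - <<'E'
from rig import *
import numpy as np,cv2
for n in("scene","top"):
    p,d=camera(n);c=camera_params(n)
    np.savez(f"pics/{n}0.npz",p=p,d=d,**{k:np.array(c[k]) for k in("K","position","rotation")})
    cv2.imwrite(f"pics/{n}0.png",p[:,:,::-1]);print(n,c)
s=sense();print(s)
E
```

```text
pics
scene {'K': array([[609.79945898,   0.        , 305.14249598],
       [  0.        , 609.79945898, 245.85583818],
       [  0.        ,   0.        ,   1.        ]]), 'position': array([-0.33086445, -0.79584738,  0.77563723]), 'rotation': array([[ 0.61448464, -0.40417643,  0.67753232],
       [-0.7889276 , -0.3133172 ,  0.5286072 ],
       [-0.00136804, -0.85934495, -0.51139454]])}
top {'K': array([[450.2611967 ,   0.        , 318.60195932],
       [  0.        , 450.2611967 , 236.27710569],
       [  0.        ,   0.        ,   1.        ]]), 'position': array([ 0.39268723, -0.06331925,  1.10327236]), 'rotation': array([[ 0.01607933, -0.98143997,  0.19109434],
       [-0.99986262, -0.01501376,  0.00702281],
       [-0.00402343, -0.19118101, -0.98154655]])}
{'time_s': 0.1, 'joint_pos': array([-1.18188053,  0.46934688, -0.0486163 ,  1.53358868,  0.02406693,
        1.14097547, -0.08228133]), 'qd': array([ 8.45820065e-04, -2.02208885e-03,  2.43667353e-03, -4.57083392e-03,
       -7.99418806e-05,  2.49475533e-03,  2.30378767e-03]), 'joint_efforts': array([ 3.27974267e-04, -5.11514604e+01, -4.71339875e-02, -2.38389391e+01,
        1.07965837e-02,  4.36189701e-03, -2.23402225e-05]), 'position': array([0.27364132, 0.61646004, 0.22496977]), 'tcp_rot': array([[-6.85253623e-04, -9.13999003e-01,  4.05715853e-01],
       [-1.59359027e-03,  4.05716431e-01,  9.13997614e-01],
       [-9.99998495e-01, -2.02246615e-05, -1.73455858e-03]]), 'wrist_force': array([0.37084834, 0.36757598, 0.45211722]), 'ft_torque': array([ 0.00344227, -0.00795847, -0.02888912]), 'finger_gap': 0.08540572186709047}
```

View pics/scene0.png

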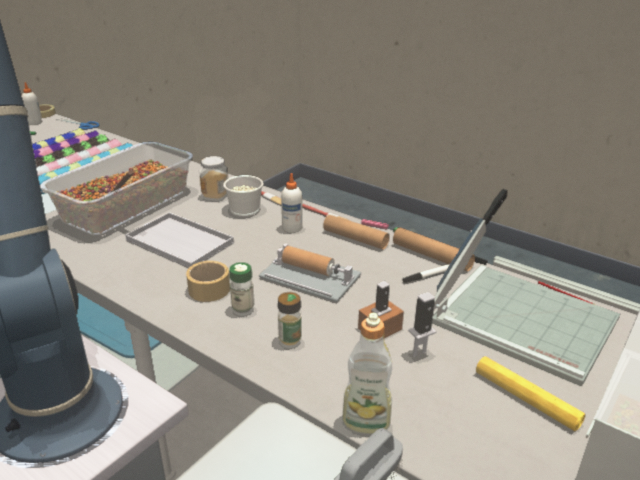

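View pics/top0.png

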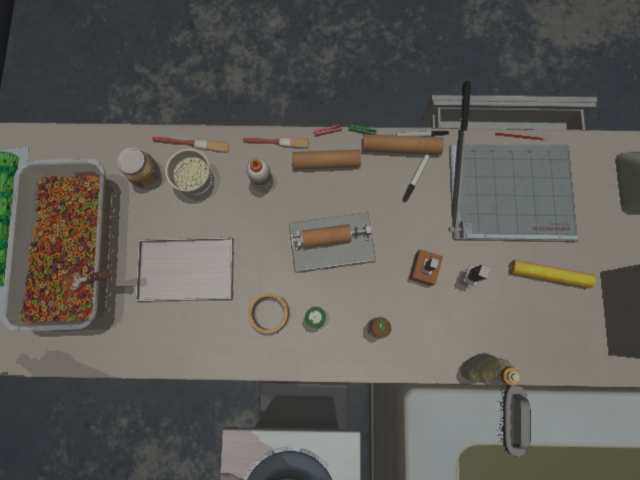

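```bash
cat > h.py <<'E'
import numpy as np,cv2
def load(n,tag="0"):
    return np.load(f"pics/{n}{tag}.npz")
def snap(n,tag):
    from rig import camera,camera_params
    p,d=camera(n);c=camera_params(n)
    np.savez(f"pics/{n}{tag}.npz",p=p,d=d,**{k:np.array(c[k]) for k in("K","position","rotation")})
    return load(n,tag)
def cloud(f):
    v,u=np.mgrid[:480,:640];K=f["K"];d=f["d"]
    P=np.stack([(u-K[0,2])/K[0,0]*d,(v-K[1,2])/K[1,1]*d,d],-1)@f["rotation"].T+f["position"]
    P[d==0]=np.nan;return P
def ray(f,u,v,z):
    r=f["rotation"]@np.array([(u-f["K"][0,2])/f["K"][0,0],(v-f["K"][1,2])/f["K"][1,1],1]);p=f["position"]
    return p+r*(z-p[2])/r[2]
def proj(f,X):
    q=f["rotation"].T@(np.asarray(X)-f["position"]);q=f["K"]@q;return q[:2]/q[2]
def crop(f,x0,y0,x1,y1,s):
    return cv2.resize(f["p"][y0:y1,x0:x1,::-1],None,fx=s,fy=s,interpolation=cv2.INTER_CUBIC)
E
python3 - <<'E'
from h import *
t=load("top");s=load("scene");Pt=cloud(t);Ps=cloud(s)
def reg(P,x0,y0,x1,y1,z0,z1):
    q=P[y0:y1,x0:x1].reshape(-1,3);return q[(q[:,2]>z0)&(q[:,2]<z1)]
def rect(nm,q):
    if len(q)<4: print(nm,len(q));return
    (c,wh,a)=cv2.minAreaRect((q[:,:2]*1000).astype(np.float32));print(nm,len(q),np.round(c,1),np.round(wh,1),round(a,1),"zmed",np.median(q[:,2]).round(4))
print("table z",np.nanmedian(Pt[300:320,330:360,2]),np.nanmedian(Pt[200:215,330:360,2]))
rect("deck",reg(Pt,280,205,385,280,.008,.016)); rect("deck+",reg(Pt,280,205,385,280,.007,.07))
rect("stand",reg(Pt,405,240,450,290,.04,.052))
rect("grip",reg(Pt,405,240,450,290,.095,.13)); rect("bigfork",reg(Pt,455,255,495,295,.06,.3))
rect("tray",reg(Pt,130,230,240,310,.006,.03)); rect("trayrim",reg(Pt,130,230,240,310,.014,.03))
rect("core",reg(Pt,300,220,360,255,.05,.07))
rect("sc stand",reg(Ps,350,280,410,340,.04,.052));rect("sc grip",reg(Ps,370,275,395,315,.06,.125));rect("sc bigfork",reg(Ps,405,285,445,360,.03,.3))
rect("sc core",reg(Ps,275,240,340,280,.035,.07))
for nm,b in dict(glue=(245,150,275,190),a=(300,300,330,335),b=(365,312,395,342),tape=(245,288,292,338),tub=(163,148,215,198)).items(): 
    q=reg(Pt,*b,.03,.3);rect(nm,q); print(q[:,2].max())
a=crop(t,280,205,385,280,7);b=crop(s,250,230,450,370,4)
cv2.imwrite("pics/c1.png",a);cv2.imwrite("pics/c2.png",b)
E
```

```text
table z 3.369832275801343e-05 -1.5289250274497235e-05
deck 2690 [ 597.  -108.5] [128.9 244. ] 9.5 zmed 0.012
deck+ 4003 [ 612.3 -106. ] [159.8 242.7] 8.7 zmed 0.0132
stand 573 [ 530.  -313.3] [56.8 71. ] 73.5 zmed 0.0461
grip 84 [ 529.3 -312.5] [16.8 21.2] 72.2 zmed 0.1091
bigfork 317 [ 508.9 -413.1] [27.6 43.6] 69.1 zmed 0.1195
tray 986 [525.6 270.1] [177.2 233.1] 3.1 zmed 0.0116
trayrim 432 [519.2 270. ] [150.2 231.7] 1.9 zmed 0.0177
core 563 [602.3 -78.4] [ 33.3 139.4] 8.9 zmed 0.0538
sc stand 449 [ 530.5 -314.4] [60.4 73.3] 72.2 zmed 0.0467
sc grip 321 [ 527.7 -315.9] [23.6 23.5] 16.0 zmed 0.09
sc bigfork 1159 [ 574.4 -406.9] [182.   48.2] 7.7 zmed 0.0767
sc core 845 [600.4 -75.1] [ 44.3 163.8] 10.8 zmed 0.049
glue 602 [744.1  90. ] [52.7 51.2] 46.4 zmed 0.1067
0.15758834017470047
a 356 [407.6 -50.8] [43.7 45.4] 0.9 zmed 0.1055
0.11119000740604523
b 384 [ 386.8 -193.6] [42.8 42.3] 87.5 zmed 0.1046
0.1107898679592293
tape 468 [416.   59.5] [91.4 90.5] 65.3 zmed 0.047
0.05367124402941337
tub 1610 [749.5 261.2] [105.8 106.3] 4.1 zmed 0.0535
0.0829684894081184
```

View pics/c1.png

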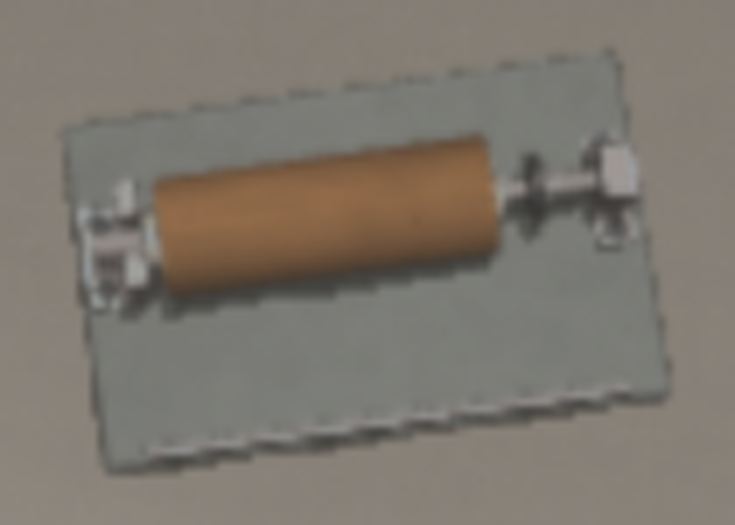

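View pics/c2.png

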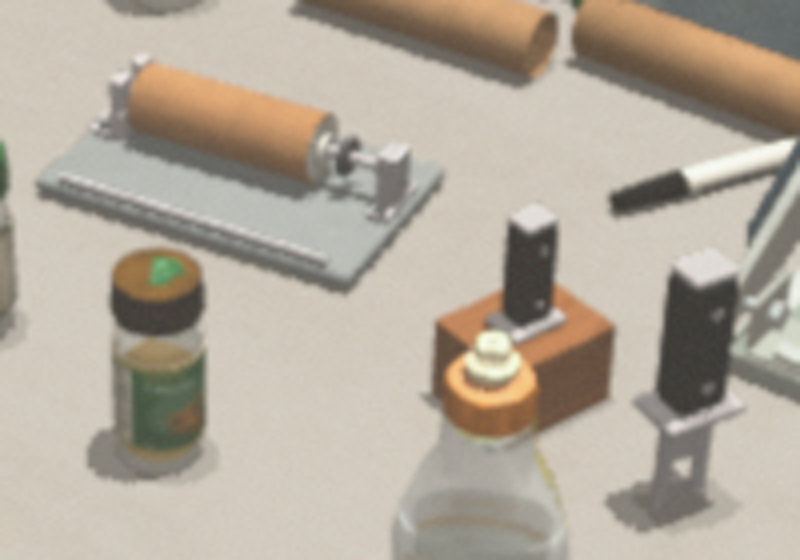

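The two forks are in the wooden stand at top (431,266) and free-standing without a stand at top (476,273). The one in the stand is the smaller, with a 21x17 mm grip and its top at z = 109 mm, so it is the one for the job. In the crops the collar is at top (356,232), the lug at (368,229) and the notch at (296,239). The gap between collar and lug is about 17 mm.

Run:
```python
from h import *
from scipy.optimize import least_squares
t=load("top");s=load("scene")
def C(x,y): return (x+.5)/7-.5+280,(y+.5)/7-.5+205
for nm,x,y,z in [("TL",65,130,12),("TR",613,55,12),("BR",668,397,12),("BL",108,470,12),("lugtop",620,168,47),("lugtopLeftedge",603,172,47),("collar",533,190,35),("coreR",493,190,35),("coreL",160,238,35),("collar outer",545,188,35)]:
    print(nm,(ray(t,*C(x,y),z/1e3)*1e3).round(1))
def S(x,y): return (x+.5)/4-.5+250,(y+.5)/4-.5+230
for nm,x,y,z in [("s lugtop c",394,152,47),("s collar c",347,156,35),("s coreRend c",322,150,35)]:
    print(nm,(ray(s,*S(x,y),z/1e3)*1e3).round(1))
for f,b in((t,(303,222,352,250)),(s,(283,243,333,278))):
    q=cloud(f)[b[1]:b[3],b[0]:b[2]].reshape(-1,3);q=q[(q[:,2]>.038)&(q[:,2]<.06)]
    def r(p):
        n=np.array([np.cos(p[1]),np.sin(p[1])]);d=q[:,:2]@n-p[0];return np.hypot(d,q[:,2]-p[2])-.021
    o=least_squares(r,[.58,.14,.035],loss="soft_l1",f_scale=.001);p=o.x
    n=np.array([np.cos(p[1]),np.sin(p[1])]);tt=q[:,:2]@np.array([-n[1],n[0]]);print("core axis c,yaw,z",p,"along pct",np.percentile(tt,[0.5,50,99.5]),np.median(abs(r(p))))
P=cloud(t);q=P[220:242,358:378].reshape(-1,3);q=q[(q[:,2]>.04)&(q[:,2]<.05)];print("lug top pts",len(q),q.mean(0),q.min(0),q.max(0))
```

```text
TL [637.2  18.9  12. ]
TR [ 667.6 -175.6   12. ]
BR [ 545.1 -194.2   12. ]
BL [5.165e+02 5.000e-01 1.200e+01]
lugtop [ 619.  -174.2   47. ]
lugtopLeftedge [ 617.5 -168.4   47. ]
collar [ 613.3 -145.3   35. ]
coreR [ 613.1 -131.5   35. ]
coreL [594.4 -16.7  35. ]
collar outer [ 614.1 -149.5   35. ]
s lugtop c [ 618.5 -175.2   47. ]
s collar c [ 614.7 -146.6   35. ]
s coreRend c [ 611.1 -131.9   35. ]
core axis c,yaw,z [0.58438682 0.15377059 0.03453938] along pct [-0.22452887 -0.16569419 -0.10836167] 0.0010532244371680155
core axis c,yaw,z [0.58204839 0.17179652 0.03489283] along pct [-0.23846411 -0.18072121 -0.10595484] 0.0016906372784904044
lug top pts 39 [ 0.61739098 -0.17248975  0.04638363] [ 0.60820858 -0.17885725  0.04001947] [ 0.62577241 -0.15046161  0.04985888]
```

```bash
cat >> h.py <<'E'
YH=.155
def W(c,t,z):
    return np.array([c*np.cos(YH)-t*np.sin(YH),c*np.sin(YH)+t*np.cos(YH),z])
def R(phi):
    z=np.array([-np.sin(phi),np.cos(phi),0]);x=np.array([0,0,-1.]);return np.column_stack([x,np.cross(z,x),z])
def CT(p):
    return np.array([p[0]*np.cos(YH)+p[1]*np.sin(YH),-p[0]*np.sin(YH)+p[1]*np.cos(YH),p[2]])
YS=-.297
STAND=np.array([.530,-.3135])
E
python3 - <<'E'
from rig import *
from h import *
command_gripper(.05,80)
movep([*STAND,.20],R(YS)); print(sense()["time_s"],sense()["joint_pos"].round(2))
move_l([*STAND,.090],feed=.12)
command_gripper(0.0,80)
s=sense();print(s["time_s"],s["finger_gap"],s["position"],s["wrist_force"])
move_l([*STAND,.20],feed=.15)
s=sense();print(s["time_s"],s["finger_gap"],s["position"],s["wrist_force"])
movep(W(.5845,-.251,.165),R(YH))
s=sense();print(s["time_s"],s["finger_gap"],CT(s["position"]),s["wrist_force"],s["joint_pos"].round(2))
f=snap("top","1");g=snap("scene","1")
a=crop(f,330,190,410,260,7);b=crop(g,290,200,390,290,5)
h=max(a.shape[0],b.shape[0]);z=np.zeros((h,a.shape[1]+b.shape[1],3),np.uint8);z[:a.shape[0],:a.shape[1]]=a;z[:b.shape[0],a.shape[1]:]=b
z=cv2.resize(z,(800,int(z.shape[0]*800/z.shape[1])));cv2.imwrite("pics/c3.png",z);print(z.shape)
E
```

```text
3.9083 [-0.15  0.51  0.88  1.75 -0.44  1.09  2.15]
5.375 0.015618322167920754 [ 0.5304032  -0.3140617   0.09091065] [-1.10370051 -0.0388493   5.18979843]
6.2583 0.015375470247117601 [ 0.52948144 -0.31274487  0.19886376] [-0.19274021 -0.06245301 -1.19746014]
7.0167 0.014870052872286033 [ 0.5838648  -0.25156494  0.16457877] [-0.41628475 -0.82804548 -1.40687243] [-0.32  0.55  0.73  1.73 -0.41  1.03  2.28]
(369, 800, 3)
```

View pics/c3.png

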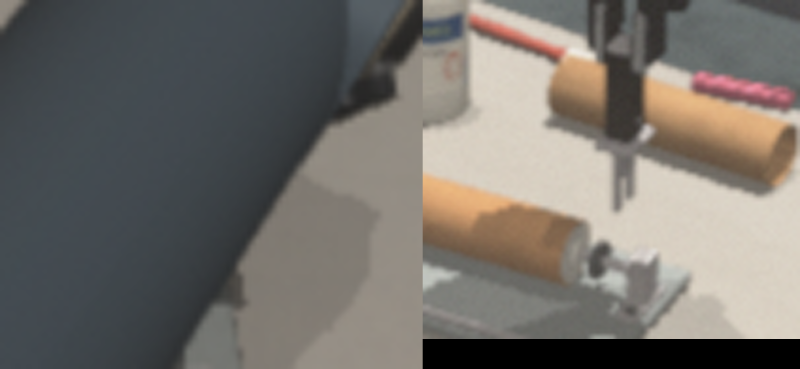

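The picture shows the fork held upright, prongs down, with the tips at scene (343,255) above and behind the pin. Next I'll touch the pin's front with the prong's outer face to get the exact x offset.

Run:
```python
from rig import *
from h import *
p=sense()["position"];g=load("scene","1")
print("expect tips",proj(g,[p[0],p[1],p[2]-.086]))
c=.5845-.025
movep(W(c,-.251,.165),R(YH))
print(move_l(W(c,-.251,.106),feed=.08,until_force=4))
sleep(.2);s0=sense();print(CT(s0["position"]),s0["wrist_force"])
print(move_l(W(c+.020,-.251,.106),feed=.015,until_force=2.5))
s=sense();print(s["time_s"],CT(s["position"]),s["wrist_force"]-s0["wrist_force"],s["finger_gap"])
q=CT(s["position"])
move_l(W(q[0]-.003,-.251,.106),feed=.05)
```

```text
expect tips [342.14608616 253.53167917]
False
[ 0.55982881 -0.25113373  0.10658664] [-0.31417648  0.45997669 -0.95090969]
True
9.325 [ 0.57096657 -0.25082163  0.10508823] [ 0.07473288 -0.33443154  0.26041561] 0.015380841399148791
```

Run:
```python
from rig import *
from h import *
sleep(.2);s0=sense();q=CT(s0["position"]);print(q)
n=W(1,0,0)
for k in range(12):
    move_l(W(.568+.0008*k,-.251,.106),feed=.02); sleep(.1)
    s=sense();F=(s["wrist_force"]-s0["wrist_force"])@n;print(k,CT(s["position"])[0].round(5),F.round(2))
    if F<-2.0: break
move_l(W(.566,-.251,.106),feed=.05);s=sense();print(s["time_s"])
```

```text
[ 0.56804484 -0.25089664  0.10593764]
0 0.56802 2.21
1 0.56882 0.55
2 0.56962 0.43
3 0.57041 1.16
4 0.57098 0.19
5 0.57163 -1.75
6 0.57234 -2.77
12.5083
```

Run:
```python
from rig import *
from h import *
move_l(W(.565,-.251,.152),feed=.15)
move_l(W(.586,-.251,.152),feed=.1)
print(move_l(W(.586,-.251,.106),feed=.07,until_force=4))
sleep(.3)
def F():
    L=[]
    for _ in range(8): L.append(sense()["wrist_force"]); sleep(.015)
    return np.mean(L,0),np.std(L,0).max()
f0,sd=F();np.save("pics/f0.npy",f0)
s=sense();print(s["time_s"],CT(s["position"]),f0,sd,s["finger_gap"])
g=snap("scene","2");b=crop(g,310,230,370,290,8);cv2.imwrite("pics/c4.png",b)
print("pin",proj(g,W(.5845,-.251,.035)),"tips",proj(g,W(.586,-.251,.020)))
```

```text
True
14.4333 [ 0.58493399 -0.25039841  0.10452919] [ 0.21625244 -0.18214399  5.28080385] 0.5512161410159858 0.01514310908538041
pin [340.88717388 269.99159073] tips [340.99106791 275.28856075]
```

View pics/c4.png

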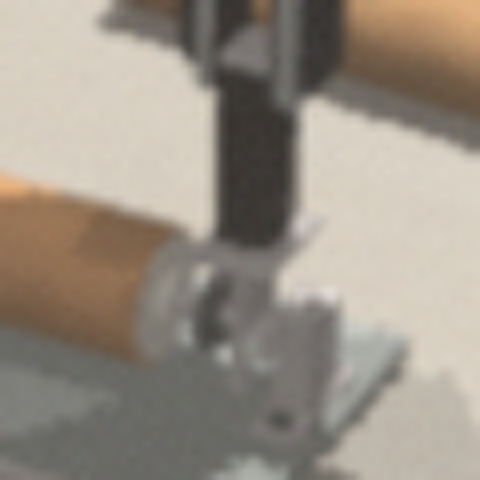

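The fork is astride the pin, at TCP z = 0.1045 where the slot's bottom just touches the pin's top. I'll raise it 3.5 mm and press in +y in small steps.

```bash
cat >> h.py <<'E'
def F(k=10):
    from rig import sense,sleep
    L=[]
    for _ in range(k): L.append(sense()["wrist_force"]); sleep(.01)
    return np.mean(L,0)
E
python3 - <<'E'
from rig import *
from h import *
move_l(W(.586,-.251,.108),feed=.04); sleep(.2)
f0=F(15);np.save("pics/f0.npy",f0);print(f0)
a=W(0,1,0)
t=-.246
move_l(W(.586,t,.108),feed=.03)
while t<-.224:
    t+=.001
    move_l(W(.586,t,.108),feed=.03); sleep(.05); f=(F(6)-f0)
    s=sense();print(round(t,4),CT(s["position"]).round(4),"F",(f@a).round(2),(f@W(1,0,0)).round(2),f[2].round(2))
    if f@a<-4.4: break
print(s["time_s"],s["finger_gap"])
E
```

```text
[-0.09255084 -0.05329685 -0.88611338]
-0.245 [ 0.586  -0.2451  0.108 ] F 0.38 0.36 -0.46
-0.244 [ 0.586 -0.244  0.108] F 0.25 -0.03 0.09
-0.243 [ 0.586  -0.2432  0.108 ] F -0.52 -0.04 0.04
-0.242 [ 0.586  -0.2425  0.1081] F -1.72 -0.08 -0.06
-0.241 [ 0.586  -0.2416  0.1081] F -2.98 0.17 0.26
-0.24 [ 0.586  -0.2402  0.1081] F -3.55 -0.18 -0.13
-0.239 [ 0.586  -0.2391  0.108 ] F -3.84 -0.08 0.06
-0.238 [ 0.586  -0.2381  0.108 ] F -4.12 -0.26 0.07
-0.237 [ 0.586  -0.2371  0.108 ] F -3.98 -0.33 -0.12
-0.236 [ 0.586 -0.236  0.108] F -4.13 -0.38 -0.06
-0.235 [ 0.586  -0.235   0.1079] F -4.55 -0.12 -0.68
19.2417 0.015384201203645769
```

Run:
```python
from rig import *
from h import *
f0=np.load("pics/f0.npy");a=W(0,1,0);t=-.235
while t<-.2315:
    t+=.0004
    move_l(W(.586,t,.108),feed=.03); sleep(.05); f=(F(8)-f0)
    s=sense();print(round(t,4),CT(s["position"]).round(4),"F",(f@a).round(2),(f@W(1,0,0)).round(2),f[2].round(2))
    if f@a<-5.4: break
print(s["time_s"])
```

```text
-0.2346 [ 0.586  -0.2346  0.108 ] F -4.51 -0.01 -0.12
-0.2342 [ 0.586  -0.2342  0.108 ] F -4.5 -0.02 -0.6
-0.2338 [ 0.586  -0.2338  0.108 ] F -4.72 -0.12 -0.76
-0.2334 [ 0.586  -0.2336  0.1081] F -4.9 0.19 -1.07
-0.233 [ 0.5859 -0.2335  0.1081] F -5.42 -0.13 -0.6
21.075
```

Run:
```python
from rig import *
from h import *
f0=np.load("pics/f0.npy");a=W(0,1,0)
for c,t in ((.584,-.2331),(.581,-.2331),(.577,-.2331),(.573,-.2332),(.570,-.2333)):
    hit=move_l(W(c,t,.108),feed=.03,until_force=7); sleep(.05); f=(F(6)-f0)
    s=sense();print(CT(s["position"]).round(4),"F t",(f@a).round(2),"c",(f@W(1,0,0)).round(2),"z",f[2].round(2),hit)
    if hit: break
print(s["time_s"])
g=snap("scene","3");cv2.imwrite("pics/c5.png",crop(g,300,225,380,295,8))
```

```text
[ 0.5843 -0.2336  0.1082] F t -5.09 c 0.31 z -0.66 False
[ 0.5815 -0.2336  0.1083] F t -5.34 c 0.38 z -1.04 False
[ 0.5774 -0.2339  0.1083] F t -5.78 c 0.52 z -0.77 False
[ 0.5734 -0.234   0.1083] F t -5.82 c 0.44 z -0.95 False
[ 0.5703 -0.2341  0.1082] F t -5.81 c 0.58 z -0.81 False
22.8917
```

View pics/c5.png

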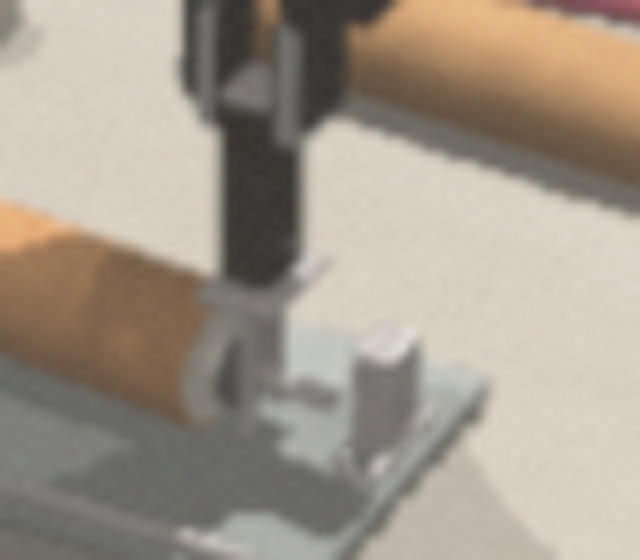

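The picture shows the pin out and its tip in front of the lug at crop (330,390). I'll release the spring, lift the fork and return it to the stand.

Run:
```python
from rig import *
from h import *
f0=np.load("pics/f0.npy")
move_l(W(.570,-.246,.108),feed=.04); sleep(.1); print("after release",(F(6)-f0).round(2))
move_l(W(.571,-.246,.108),feed=.03)
print(move_l(W(.571,-.246,.16),feed=.1,until_force=6),sense()["finger_gap"])
movep([*STAND,.20],R(YS))
move_l([*STAND,.150],feed=.15)
print(move_l([*STAND,.0905],feed=.08,until_force=5))
s=sense();print(s["time_s"],s["position"],s["wrist_force"])
g=snap("scene","4")
a=crop(g,350,250,410,340,6);b=crop(g,260,225,370,300,4)
z=np.zeros((540,360+440,3),np.uint8);z[:540,:360]=a;z[:300,360:]=b;cv2.imwrite("pics/c6.png",z)
```

```text
after release [ 0.08 -0.08  0.22]
False 0.015258552442325721
True
26.4167 [ 0.52901901 -0.31300511  0.0909032 ] [-1.46711275  0.24809805  4.69589252]
```

View pics/c6.png

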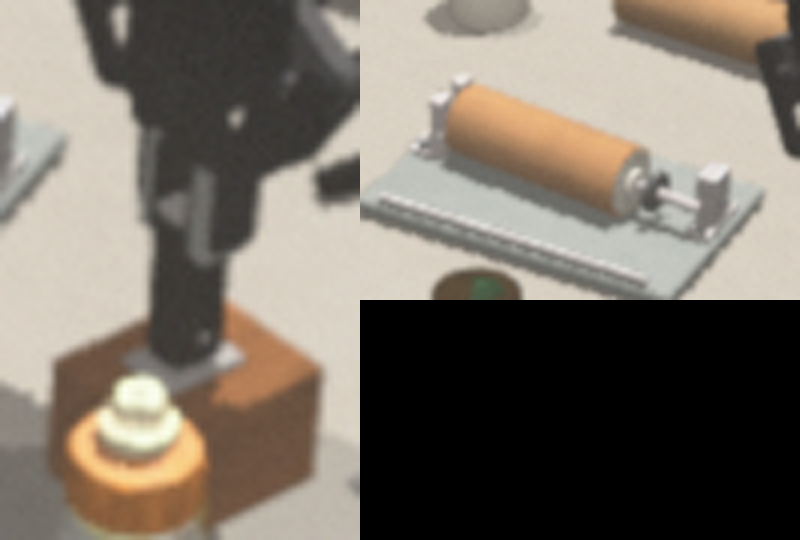

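```bash
cat >> h.py <<'E'
def corefit(f,b,zlo=.038,yaw0=.1):
    from scipy.optimize import least_squares
    q=cloud(f)[b[1]:b[3],b[0]:b[2]].reshape(-1,3);q=q[(q[:,2]>zlo)&(q[:,2]<.06)]
    def r(p):
        n=np.array([np.cos(p[1]),np.sin(p[1])]);return np.hypot(q[:,:2]@n-p[0],q[:,2]-p[2])-.021
    p=least_squares(r,[.58,yaw0,.033],loss="soft_l1",f_scale=.001).x
    t=q[:,:2]@np.array([-np.sin(p[1]),np.cos(p[1])]);return p,np.percentile(t,[.5,50,99.5]),np.median(abs(r(p)))
E
python3 - <<'E'
from rig import *
from h import *
command_gripper(.045); p=sense()["position"]
move_l([p[0],p[1],.19],feed=.2)
f=snap("top","5");g=snap("scene","5")
print(sense()["time_s"],corefit(f,(300,222,352,253)),corefit(g,(283,243,333,280)))
a=crop(f,285,205,445,295,5);cv2.imwrite("pics/c7.png",a)
q=cloud(g)[275:315,370:395].reshape(-1,3);q=q[(q[:,2]>.06)&(q[:,2]<.125)];print("grip",np.nanmedian(q,0),q.max(0))
E
```

```text
27.6083 (array([0.59136811, 0.05238478, 0.03342161]), array([-0.16382916, -0.10426192, -0.04222903]), np.float64(0.0011487333527578115)) (array([0.58953903, 0.07765121, 0.0339868 ]), array([-0.19495134, -0.12683075, -0.05106484]), np.float64(0.0016592044284896544))
grip [ 0.52212136 -0.31831954  0.08976961] [ 0.53852122 -0.30175533  0.11282337]
```

View pics/c7.png

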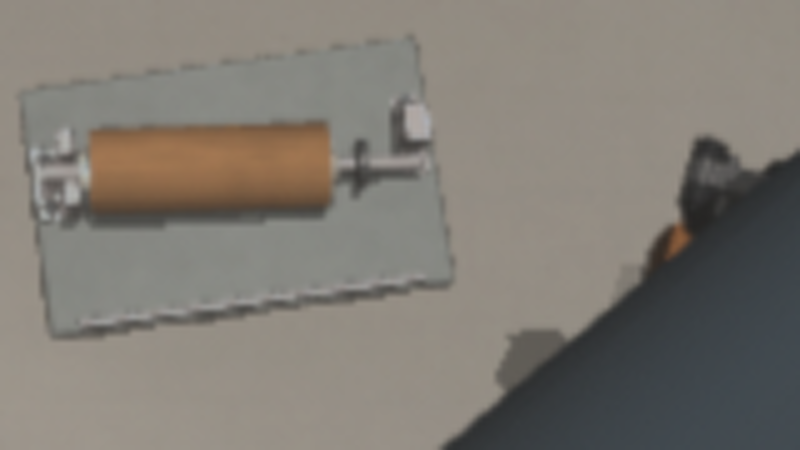

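The top view shows the pin sprung out and lying in front of the lug, with its tip at crop (430,160). The core is at crop (88–330,168), resting on the deck with its axis at z = 33 mm. The fork is back in its stand. Next is grasping the core.

Run:
```python
from rig import *
from h import *
f=load("top","5")
A=ray(f,(88+.5)/5-.5+285,(168+.5)/5-.5+205,.0335);B=ray(f,(330+.5)/5-.5+285,(167+.5)/5-.5+205,.0335)
th=.058;n=np.array([np.cos(th),np.sin(th)]);a=np.array([-n[1],n[0]])
tm=((A+B)/2)[:2]@a; print("ends",A,B,"len",np.linalg.norm(A-B)); P=n*.591+a*tm;print(P)
Pz=lambda z:[*P,z]
Rg=R(th-np.pi/2)
command_gripper(.062,30)
movep(Pz(.16),Rg);s=sense();print(s["time_s"],s["joint_pos"].round(2))
hit=move_l(Pz(.040),feed=.1,until_force=6);s=sense();print(hit,s["position"],s["wrist_force"])
command_gripper(0,30);sleep(.1);s=sense();print(s["time_s"],s["finger_gap"],s["position"],s["wrist_force"])
```

```text
ends [ 0.59561302 -0.01607084  0.0335    ] [ 0.59789769 -0.13309802  0.0335    ] len 0.11704948828931061
[ 0.59632765 -0.07460926]
29.175 [-0.72  0.69  1.17  1.83 -0.71  1.12  0.77]
False [ 0.59682997 -0.07480214  0.04067507] [-0.51763776 -0.26283854  0.08147836]
31.0667 0.02933937500389635 [ 0.59627657 -0.07465368  0.04115502] [-2.01006158  1.32418035  8.3772034 ]
```

The gap reads 29 mm where 42 is expected, and the wrist is pushed up by 8 N. I'll look before lifting.

Run:
```python
from rig import *
from h import *
g=snap("scene","6");cv2.imwrite("pics/c8.png",crop(g,250,200,370,300,6))
s=sense();print(s["time_s"],s["finger_gap"],s["position"],s["wrist_force"],s["ft_torque"])
```

```text
31.1167 0.02878398820438933 [ 0.59626476 -0.07468585  0.04114635] [-2.45448995  1.57054875  7.67094884] [ 0.21154167  0.57867258 -0.00821395]
```

View pics/c8.png

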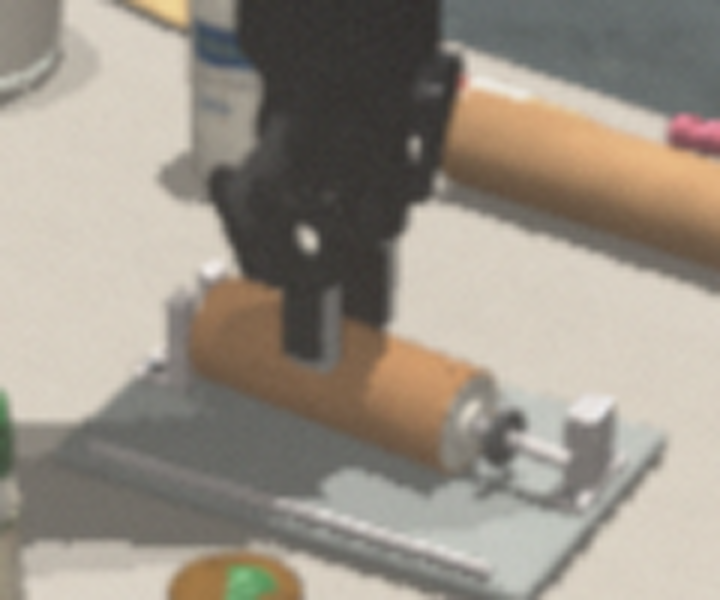

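Run:
```python
from h import *
g=load("scene","6");P=cloud(g)
for x,y in ((300,355),(312,350),(325,355),(318,364),(305,340),(370,310),(375,320)):
    u,v=250+x//6,200+y//6;print(x,y,P[v,u].round(4),g["p"][v,u])
```

```text
300 355 [ 0.5745 -0.0748  0.0527] [71 68 64]
312 350 [ 0.5696 -0.0844  0.0614] [63 61 57]
325 355 [ 0.5776 -0.0838  0.0546] [102 101  97]
318 364 [ 0.5759 -0.0822  0.0522] [103 100  97]
305 340 [ 0.5701 -0.0784  0.0641] [60 58 54]
370 310 [ 0.6122 -0.077   0.0564] [62 59 55]
375 320 [ 0.6102 -0.0813  0.0536] [65 60 57]
```

Depth shows the fingertips at z ≈ 0.050 with the TCP at 0.041, well above the 16 mm that the tool data imply. The 29 mm chord agrees with that. I'll open and regrasp about 26 mm lower, guarded by force.

Run:
```python
from rig import *
from h import *
P=[.5963,-.0746]
command_gripper(.062,30);sleep(.1)
f0=F(6)
for z in (.032,.024,.018,.014):
    hit=move_l([*P,z],feed=.06,until_force=5);s=sense();print(z,hit,s["position"].round(4),(F(4)-f0).round(2))
    if hit: break
command_gripper(0,30);s=sense();print(s["time_s"],s["finger_gap"],s["position"],(F(6)-f0).round(2))
g=snap("scene","7");Pc=cloud(g)
m=(g["p"].max(-1)<115)&(Pc[...,2]<.08)&(Pc[...,2]>.013)&(abs(Pc[...,1]+.075)<.02)&(abs(Pc[...,0]-.58)<.04)
print("dark pts min z",np.sort(Pc[m][:,2])[:8].round(4))
cv2.imwrite("pics/c9.png",crop(g,250,200,370,300,6))
```

```text
0.032 False [ 0.5958 -0.0745  0.0313] [-0.62  0.37  0.21]
0.024 False [ 0.5959 -0.0745  0.0235] [-0.19  0.18  0.12]
0.018 False [ 0.596  -0.0745  0.0176] [-0.21 -0.12  0.17]
0.014 False [ 0.5961 -0.0745  0.0138] [-0.29  0.46  0.1 ]
33.1917 0.04111012296363634 [ 0.59655527 -0.07463174  0.01428871] [-0.07  0.04  1.69]
dark pts min z [0.013  0.013  0.013  0.013  0.0131 0.0131 0.0131 0.0131]
```

View pics/c9.png

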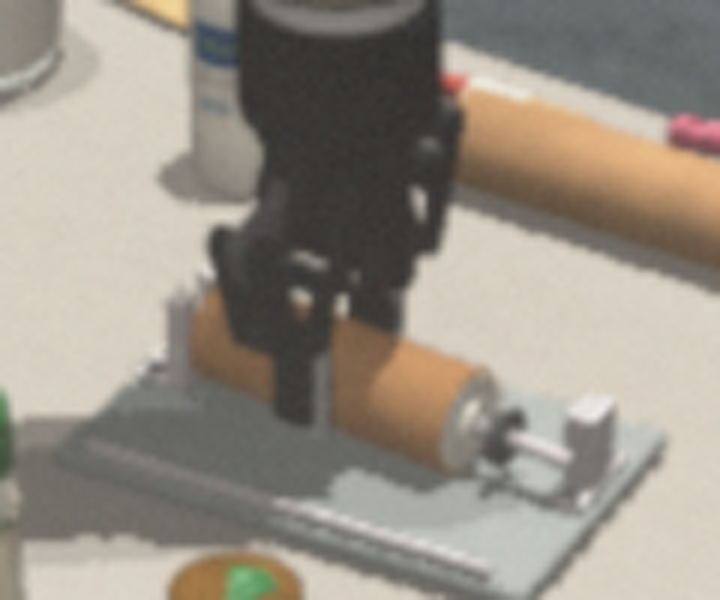

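The fingers now straddle the core below its axis (tip at crop (300,420)) and the gap is 41 mm, which is a good grasp. I'll lift it and lay it in the tray.

Run:
```python
from rig import *
from h import *
f0=F(6);P=[.5963,-.0746]
for z in (.020,.045,.14):
    hit=move_l([*P,z],feed=.05 if z<.1 else .15,until_force=9);s=sense();print(z,hit,s["position"].round(4),(F(4)-f0).round(2),s["finger_gap"])
    if hit: raise SystemExit
th=.035;T=np.array([.519,.270])+.011*np.array([-np.sin(th),np.cos(th)])
movep([*T,.14],R(th-np.pi/2));s=sense();print(s["time_s"],s["finger_gap"],s["position"])
g=snap("scene","8");Pc=cloud(g);t=snap("top","8")
move_l([*T,.03],feed=.15)
hit=move_l([*T,.006],feed=.04,until_force=4);sleep(.1);s=sense();print(hit,s["time_s"],s["position"],s["wrist_force"]-f0)
```

```text
0.02 False [ 0.5962 -0.0745  0.0201] [-0.04 -0.96 -3.65] 0.04140993021014294
0.045 False [ 0.5963 -0.0742  0.045 ] [-0.72 -0.15 -3.83] 0.04098240355542477
0.14 False [ 0.5956 -0.0741  0.1391] [-0.07  0.21 -4.66] 0.04116955489586538
36.5083 0.040875152294160666 [0.5193114  0.27910537 0.14022717]
False 38.3417 [0.51881878 0.28097539 0.00618547] [ 0.07579741  0.2599411  -3.41874789]
```

Run:
```python
from rig import *
from h import *
s=sense();p=s["position"]
hit=move_l([.519,.281,.0035],feed=.02,until_force=2.5);print(hit,sense()["position"])
command_gripper(.06,30);sleep(.2)
move_l([.519,.281,.18],feed=.12)
move_joints([-1.182,.469,-.049,1.532,.024,1.141,-.082]) if False else movep([.45,.45,.28],R(.035-np.pi/2))
sleep(.5)
t=snap("top","9");g=snap("scene","9");print(sense()["time_s"])
a=crop(t,120,140,460,345,2.35);print(a.shape)
b=crop(g,355,270,405,340,4);z=np.zeros((600,800,3),np.uint8);z[:a.shape[0],:a.shape[1]]=a[:600,:800]
c=crop(g,120,205,240,275,3.0);d=crop(g,260,230,380,300,3)
hh=600-a.shape[0];print(hh)
z[a.shape[0]:]=0
z2=np.zeros((600,800,3),np.uint8);k=cv2.resize(a,(560,338));z2[:338,:560]=k;z2[:280,600:800]=b;z2[345:555,:360]=c;z2[345:555,365:725]=d
cv2.imwrite("pics/c10.png",z2)
Pt=cloud(t);P0=cloud(load("top"))
for nm,b in dict(glue=(245,150,275,190),a=(300,300,330,335),b=(365,312,395,342),tape=(245,288,292,338),tub=(163,148,215,198),grip=(405,240,450,290)).items():
    r=[]
    for P in(P0,Pt):
        q=P[b[1]:b[3],b[0]:b[2]].reshape(-1,3);q=q[q[:,2]>(.095 if nm=="grip" else .03)];r.append(np.median(q,0).round(4) if len(q) else None)
    print(nm,r)
q=Pt[235:305,135:235].reshape(-1,3);q=q[(q[:,2]>.025)&(q[:,2]<.06)];print("core in tray",q.max(0),np.median(q,0),cv2.minAreaRect((q[:,:2]*1000).astype(np.float32)))
```

```text
True [0.51930928 0.28129771 0.00439683]
42.1417
(482, 799, 3)
118
glue [array([0.7339, 0.0846, 0.1067]), array([0.7341, 0.0846, 0.1073])]
a [array([ 0.4072, -0.0513,  0.1055]), array([ 0.4072, -0.0512,  0.1054])]
b [array([ 0.3877, -0.1906,  0.1046]), array([ 0.3878, -0.1905,  0.1051])]
tape [array([0.4163, 0.0631, 0.047 ]), array([0.4162, 0.0626, 0.0469])]
tub [array([0.7542, 0.2653, 0.0535]), array([0.7544, 0.2652, 0.0535])]
grip [array([ 0.5295, -0.3118,  0.1091]), array([ 0.527 , -0.3106,  0.1091])]
core in tray [0.54195683 0.36084296 0.04957516] [0.51804065 0.27638858 0.04050046] ((520.044921875, 270.41534423828125), (41.418983459472656, 180.888427734375), 1.7894259691238403)
```

View pics/c10.png

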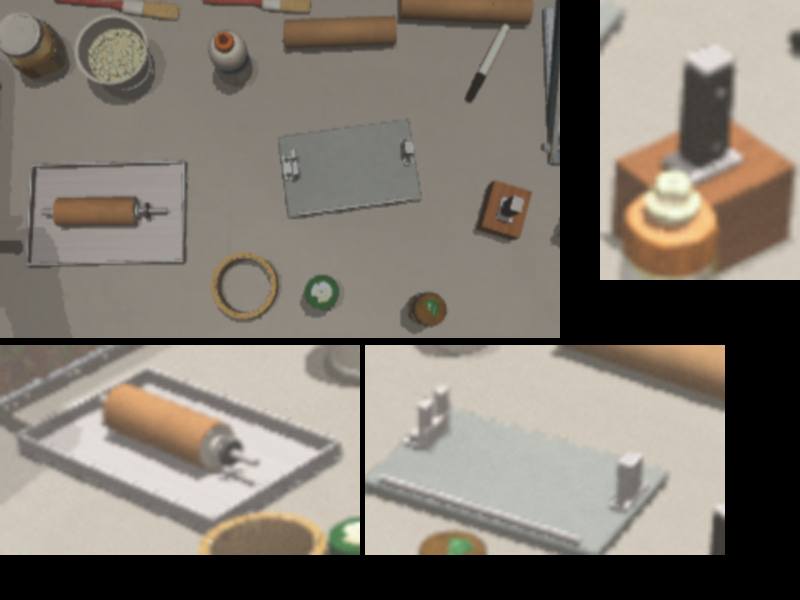

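All in order: the core with its spindle lies flat in the tray, the fork stands upright in its stand, the holder is empty and the bystanders haven't moved.

```bash
python3 -c "
from rig import *
finish_job();print(sense()['time_s'])"
```

```text
the job is handed in; nothing more can be done
the job is handed in; nothing more can be done
```

I handed the job in at about 42 s of the 64 s allowed. The core and its spindle lie flat in the tray, and the smaller fork stands upright in its stand.

- **Pin and draw:** I set the prongs astride the pin and pressed the collar until it just met its stop. The force on the fork was 5.4 N there and peaked at 5.8 N while drawing the end about 16 mm forward. I then let the spring out, put the fork back, lifted the core and laid it in the tray.
- **Last checks:**
  - The core's top in the tray is 49.6 mm, against an expected 45 mm plus depth noise. It lies parallel to the tray's long side and well inside it.
  - The fork's grip top reads 109 mm high, as at the start, and about 3 mm from its first position in the slot.
  - The bystanders are within 0.5 mm of where they were, and the holder is empty.
- **Not as expected:**
  - My first grasp of the core was too high, with a 29 mm gap where 42 mm was expected and 8 N pushing up on the wrist. The fingertips were at about 50 mm height with the TCP at 41 mm, well above what the tool data imply. I opened and regrasped 26 mm lower, which gave a 41 mm gap.
  - When lowering the fork, the slot's bottom touched the top of the pin with about 6 N, well under the 16 N limit.

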